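# Stopper the solvent flask, then hold the photometer lid at its balance point

## Task

I am about to change the cell in the photometer, but the stay of its hinged lid is broken, so the lid drops shut or falls over backwards unless it is held. First, with the lid still shut, close the open amber solvent flask with the hexagonal-headed stopper from the stand, fully home and let go, so that no vapour reaches the optics; then raise the lid steadily to its balance point, standing upright over its hinge, and finish there, not letting go: keep its bar handle gripped between the fingers and the lid still. Do not drop or fling the lid, leave the flask standing where it is, and leave everything else alone.

Things in the scene. Friction and masses are not known exactly. Their poses are not given: they have to be found in the camera images.
- stopper_head (a point): Centre of the head of the right stopper: white plastic, 30 g, hexagonal head 34 mm across flats, 39 mm across corners, 30 mm high; below it a tapered stem 30 mm long, 23.4 mm thick under the head, 20.4 mm at the tip. z up along the stem; one pair of flats faces x and -x. It starts upright in a hole of the stand, the head's underside 10 mm above the stand's top, 40 mm above the bench.
- stand: Grey plastic stopper stand fixed to the bench, 56 mm (its x) by 180 mm (its y) by 30 mm high, origin under its centre, z up. Three holes 26 mm wide and 20 mm deep at y = -60, 0 and +60 mm; three stoppers stand in them in any order.
- flask_mouth (a point): Rim centre of the open amber conical flask, 142 mm above the bench, z up. Base 85 mm, rim 31 mm across outside. The bore tapers from 26 mm at the rim to 23 mm at 30 mm depth and goes on to 39 mm: the stopper has 1.3 mm of play all round and is home when its head's underside rests on the rim (head centre 15 mm above this point). Loose, about 220 g, upright.
- lid (a joint): Opening angle of the photometer's lid, rad: 0 shut (level), 1.571 upright, its balance point, 1.95 fallen back on its stop. The hinge has hardly any friction (0.01 N m): the lid, about 0.4 kg, falls shut from below balance and backwards from beyond it.
- lid_handle (a point): Middle of the lid's bar handle: round aluminium bar, 12 mm in diameter, 110 mm long, parallel to the hinge, 170 mm from its axis, carried by two arms at its ends. With the lid shut it lies level, 150 mm above the bench, in front of the photometer, with a 34 mm gap between it and the lid's front edge. The frame turns with the lid: y along the bar, -x away from the hinge.
- lid_hinge (a point): Middle of the lid's hinge axis, fixed, 150 mm above the bench, axes as the photometer's: y along the hinge, -x towards the handle when shut, z up. The handle swings on a 170 mm radius from the -x side to straight above this point, 320 mm above the bench. The lid is 18 mm thick, 180 mm wide and ends 130 mm from the hinge.
- photometer: The photometer: white instrument fixed on the bench, 380 mm deep (x), 360 mm wide (y), 140 mm high, origin under its centre, front towards its -x. The lid lies on top at the front, centred 60 mm to +y of the middle.
- stopper_round: Bystander in the stand: a smaller white stopper with a round head 27 mm across and 18 mm high; origin at its tip.
- stopper_flat: Bystander in the stand: a smaller white stopper with a flat thumb plate 24 x 9 mm on top; origin at its tip.
- wash_bottle: Bystander: white wash bottle with blue cap and bent spout, 62 mm across, 186 mm high; origin under its centre.
- beaker: Bystander: glass beaker 70 mm across, 90 mm high; origin under its centre.
- volumetric: Bystander: glass volumetric flask with white stopper, 68 mm across, 170 mm high; origin under its centre.
- screwdriver: Bystander: black-handled screwdriver 170 mm long, 26 mm thick, lying in front of the photometer; origin under its middle.
- cell_case: Bystander: flat black and grey case 77 x 112 x 42 mm; origin under its centre.
Mind the look-alikes: they are no part of the job. Several things look just like the part that bears flask_mouth: the one meant starts farthest to the robot's left. What is shaped like the part that bears stopper_head but blue or pink is not meant.

How it is judged:
On the way:
1. the hexagonal stopper is fully home in the upright flask and let go, with the lid still shut (z of stopper_head in the frame of flask_mouth between 0.012 and 0.0175 m and horizontal distance between stopper_head and flask_mouth below 0.004 m and angle between flask_mouth's own z axis and vertical below 0.08 rad and contact force between the fingers and stopper below 0.05 N and value of joint lid below 0.05 rad), for 0.2 s.
At the end, for the whole second after the job is handed in: The lid stands still within 0.07 rad (4 degrees) of its balance point (1.571 rad), its bar handle gripped by the fingers (over 1 N on the lid); the hexagonal stopper is fully home in the flask (head within 2.5 mm of the rim, axes within 4 mm), and the flask stands upright on the bench (value of joint lid between 1.5 and 1.64 rad and velocity of joint lid between -0.05 and 0.05 rad/s and contact force between the fingers and lid above 1 N and z of stopper_head in the frame of flask_mouth between 0.012 and 0.0175 m and horizontal distance between stopper_head and flask_mouth below 0.004 m and angle between flask_mouth's own z axis and vertical below 0.08 rad and height (world z) of flask_mouth below 0.147 m and x of the grasp point in the frame of lid_handle between -0.035 and 0.035 m and y of the grasp point in the frame of lid_handle between -0.065 and 0.065 m and z of the grasp point in the frame of lid_handle between -0.035 and 0.035 m); the arm keeps its last pose, push and grip.
It fails at once if the lid is raised while the flask is not stoppered (value of joint lid above 0.1 rad and (z of stopper_head in the frame of flask_mouth above 0.02 m or horizontal distance between stopper_head and flask_mouth above 0.006 m)).
It fails at once if the lid is dropped or flung (faster than 2.5 rad/s) (velocity of joint lid above 2.5 rad/s or velocity of joint lid below -2.5 rad/s).
It fails at once if the lid falls back past 1.85 rad (value of joint lid above 1.85 rad).
It fails at once if the flask is tipped more than 0.3 rad or shifted more than 40 mm (angle between flask_mouth's own z axis and vertical above 0.3 rad or distance of flask_mouth from where it was at the start of the episode above 0.04 m).
It fails at once if a bystander is moved more than 30 mm (distance of any of stopper_round, stopper_flat, wash_bottle, beaker, volumetric, screwdriver, cell_case from where it was at the start of the episode above 0.03 m).
It also fails if it takes over 62 s, if anything falls off the work surface, if the arm or the gripper's body presses on something with over 40 N, if the wrist force passes 120 N, or if a joint passes its speed limit or range.

## Robot

A 6-joint arm with a two-finger parallel gripper is mounted at the origin on the work surface. World frame = base frame: x ahead of the robot, y to its left, z up, the work surface at z = 0. Lengths are in m, angles in rad, forces in N, time in s.
With the tool pointing down it reaches from about 0.3 to 1 m from the base axis. Payload 5.1 kg.
Tool frame: the origin (TCP) lies on the centre line of the jaws, within the pads' length; the fingertips stand tip_extent ahead of it and the grasp point (between the pads) lies 3 mm ahead of it (tip_extent is the distance from the TCP to the fingertips, in m); z points along the fingers, y is the direction in which the jaws open and shut (so a half turn about z gives the same grasp; the last joint's range is limited). The gripper opens to 95 mm and grips with 3 to 60 N. Pads are 20 mm wide; open, the fingers measure 119 mm over their backs; the gripper's body (75 mm by 180 mm) begins 59 mm behind the grasp point.
Start: joints at [1.213, 0.124, 1.65, -0, 1.367, -0.083], TCP at [0.176, 0.626, 0.237] pointing down, gripper open.
Joint ranges: [-2.61, 2.61], [-1.02, 2.33], [0.03, 2.71], [-1.35, 4.49], [0.32, 2.68], [-2.91, 2.91]. Speed limits (rad/s): [2.57, 2.57, 3.14, 3.14, 3.14, 3.14].

## Interface

Orientations are given as [roll, pitch, yaw] about the fixed x, y, z axes, in that order (R = Rz(yaw) Ry(pitch) Rx(roll)).
In Python, from bench import get_state, snapshot, get_calibration, finish_job, tip_extent gives the robot as it stands. The module is installed in compiled form; this text tells all that it offers.
- The arm moves only by the shell command python3 -m jog 'ROWS' [FORCE]. ROWS is JSON, a list of rows, each an object with "linear": the shift along the tool's x, y, z in cm, a list of three; "turn": the turn, a rotation vector about the tool's x, y, z in degrees, a list of three; "jaw": the opening, from 0 (shut) to 1 (fully open). In form: [{"linear": [tx, ty, tz], "turn": [ax, ay, az], "jaw": jaw}, ...]. A call has 1 to 12 rows; each row is the pose to reach, as a shift and turn from the pose commanded when the call began, along the tool's axes at that moment; what a row does not reach only later rows make up. A row lasts 1/12 s, in which the tool goes at most 41.7 mm and 7.16 degrees, less where a joint would pass 70% of its speed; a pose out of reach is approached as far as the arm can. A call with a gripper value outside its range is refused whole. The fingers move at their own pace and stop on an object; FORCE is the grip in N (left out, the last holds). Time passes only in rows, so rows that repeat a pose let the fingers close. It gives the time, the measured TCP pose, the force and the opening at its end, in the units of the state.
- get_state(): the state, without advancing time (a new reading comes with each control period).
- snapshot(name): name is "scene" or "top" or "wrist"; returns (picture, depth): 480x640x3 uint8, blue, green, red; 480x640 float32, m along the optical axis (not along the pixel's ray), 0 where there is no reading.
- get_calibration(name): a dict with "vertical_fov" (degrees; the focal length in pixels is half the picture's height over the tangent of half this angle, whatever the lens; pixels are square), "cx", "cy" (the principal point, pixels), "distortion" ([k1, k2, p1, p2, k3] as OpenCV has them; the pictures are not rectified), "rvec" (rotation vector, rad) and "tvec" (3), from world to camera coordinates, as OpenCV has them. Camera axes: x right, y down, z forward; pixel columns grow to the right and rows downward; lengths in m; the calibration is good to about 2 mm. A picture is of the moment at which its call begins: read the wrist's pose just before it. get_calibration takes no time and is no camera call; for the wrist camera it gives the pose at the moment of the call.
- finish_job(): hands the job in, once; it reports no verdict.
The state is a dict: "clock": time; "joint_positions": joint angles; "dq": joint speeds; "joint_torque": joint torques, N m; "ee_pos": TCP position; "eef_rot": TCP orientation; "force": force on the tool from outside, world axes, zero at the start; "moment": the same for the moment, N m; "finger_gap": opening from 0.0 (shut) to 1.0 (fully open).
Only numpy, scipy, OpenCV 4.12 (cv2) and the standard library are available. Lean on these libraries where they do the work, as an engineer would, in place of code of your own. Each camera call takes 0.05 s, during which the arm holds its last target.

## Working session

There is one attempt and no reset: what is moved stays moved. The work goes in short steps, Python scripts to look and compute and a shell command to move; the robot and the scene stay as the last step left them, time stands still between calls to the robot, and variables do not carry over. Pictures are saved under pics/ and viewed, and the job is handed in when it is done.

```bash
mkdir -p pics; ls; cat > h.py <<'E'
import numpy as np, cv2
from bench import *
def cam(name):
    c=get_calibration(name); f=240/np.tan(np.radians(c["vertical_fov"])/2)
    K=np.array([[f,0,c["cx"]],[0,f,c["cy"]],[0,0,1]]); R=cv2.Rodrigues(np.array(c["rvec"],float))[0]
    return K,np.array(c["distortion"],float),R,np.array(c["tvec"],float).ravel()
def ray(C,u,v):
    K,d,R,t=C
    p=cv2.undistortPoints(np.array([[[u,v]]],float),K,d)[0,0]
    return -R.T@t, R.T@np.array([p[0],p[1],1.])
def atdepth(C,u,v,z):
    o,r=ray(C,u,v); return o+r*z
def atz(C,u,v,z):
    o,r=ray(C,u,v); return o+r*(z-o[2])/r[2]
def proj(C,P):
    K,d,R,t=C
    return cv2.projectPoints(np.array(P,float).reshape(-1,1,3),cv2.Rodrigues(R)[0],t,K,d)[0][:,0]
def snap(name,tag):
    C=cam(name); im,de=snapshot(name)
    cv2.imwrite(f"pics/{tag}.png",im); np.savez(f"{tag}.npz",im=im,de=de,K=C[0],d=C[1],R=C[2],t=C[3])
    return C,im,de
def load(tag):
    z=np.load(f"{tag}.npz"); return (z["K"],z["d"],z["R"],z["t"]),z["im"],z["de"]
def Rt():
    from scipy.spatial.transform import Rotation as Ro
    s=get_state(); return Ro.from_euler("xyz",s["eef_rot"]).as_matrix(),np.array(s["ee_pos"])
E
python3 - <<'E'
from h import *
print(get_state()); print(tip_extent)
for n in("scene","top","wrist"):
    C,im,de=snap(n,n+"0"); print(n,C[0][0,0],-C[2].T@C[3],C[2][2])
E
```

```text
pics
{'clock': 0.0, 'joint_positions': array([ 1.21343561e+00,  1.24487771e-01,  1.65168662e+00,  1.25162837e-05,
        1.36747683e+00, -8.25985664e-02]), 'dq': array([ 0.00113187, -0.00058817,  0.00012782,  0.00023859, -0.00011205,
       -0.00036575]), 'joint_torque': array([ 8.09569337e-04, -4.17592049e+01, -3.59936285e+01,  7.74757750e-02,
        4.92067134e-02, -1.99492351e-04]), 'ee_pos': array([0.17617033, 0.62504848, 0.23539075]), 'eef_rot': array([-3.13954212e+00, -1.82052745e-04,  2.86682778e+00]), 'force': array([-0.42283848, -0.91784931,  0.57968184]), 'moment': array([-0.02885351, -0.02167577,  0.04349421]), 'finger_gap': 1.0006693896585164}
0.022
scene 581.796216180547 [1.05723623 0.96908057 1.18291211] [-0.34743282 -0.63585874 -0.68918364]
top 603.9024279633222 [ 0.34473484 -0.02049746  1.46241636] [ 0.12202901  0.01061007 -0.99246982]
wrist 407.61211704468803 [0.09472841 0.6476309  0.38272266] [ 0.2855228  -0.08337352 -0.95473849]
```

View pics/scene0.png

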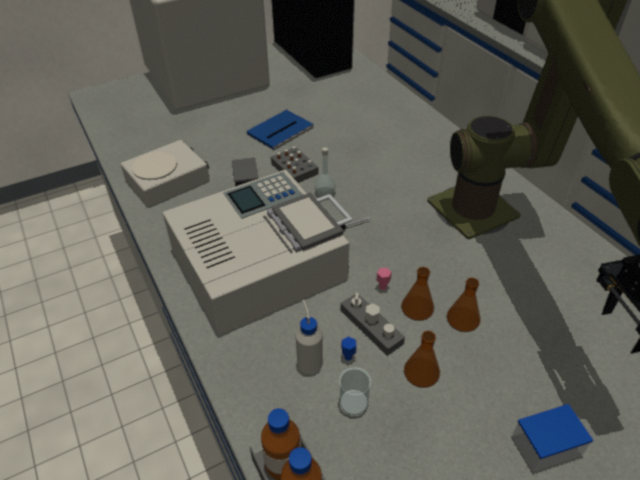

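View pics/top0.png

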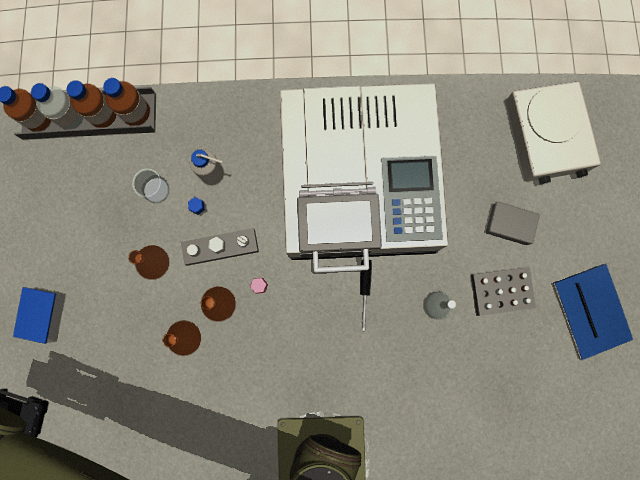

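View pics/wrist0.png

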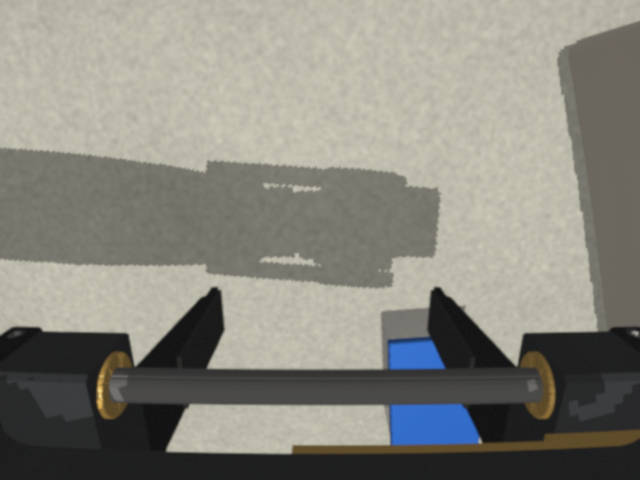

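```bash
python3 - <<'E'
from h import *
C,im,de=load("top0")
a=cv2.resize(im[220:280,110:280],None,fx=4.7,fy=4.7,interpolation=cv2.INTER_CUBIC)
cv2.imwrite("pics/c1.png",a)
b=cv2.resize(im[180:280,280:400],None,fx=6,fy=6,interpolation=cv2.INTER_CUBIC)
cv2.imwrite("pics/c2.png",b)
Cs,ims,des=load("scene0")
cv2.imwrite("pics/c3.png",cv2.resize(ims[250:400,330:500],None,fx=4,fy=4,interpolation=cv2.INTER_CUBIC))
for n,u,v,z in(("f1",135,258,.142),("f2",208,303,.142),("f3",171,340,.142),("hex",216,244,.07),("bar",340,270,.15)):
    print(n,atz(C,u,v,z))
E
```

```text
f1 [0.48295526 0.40048065 0.142     ]
f2 [0.37879148 0.23576976 0.142     ]
f3 [0.29958301 0.31942305 0.142     ]
hex [0.51764066 0.22930524 0.07      ]
bar [ 0.44207765 -0.05580285  0.15      ]
```

View pics/c1.png

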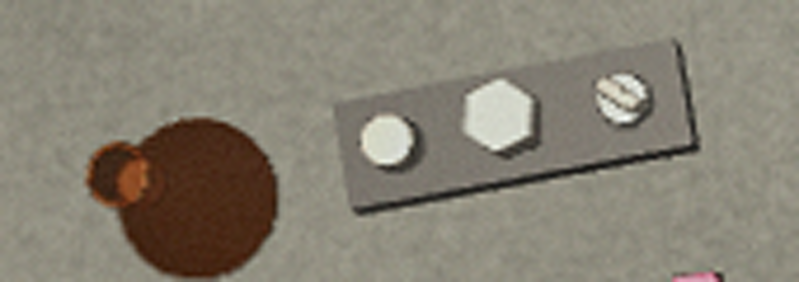

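View pics/c2.png

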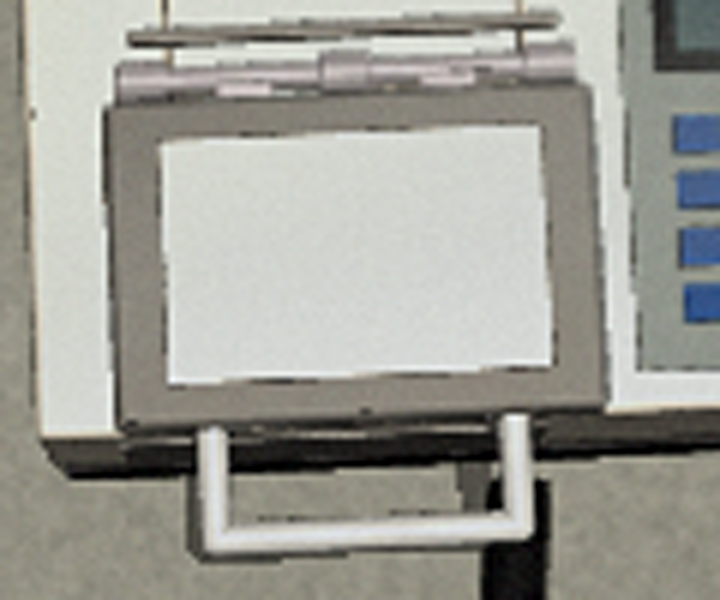

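View pics/c3.png

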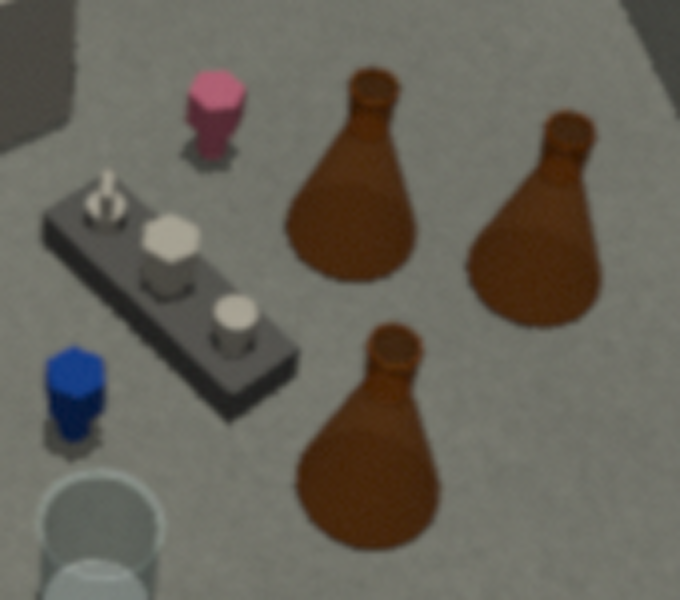

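```bash
python3 - <<'E'
from h import *
C,im,de=load("top0")
print("bottle cap",atz(C,201,156,.17), "bottle base", atz(C,210,172,.0))
# stand corners crop1 -> px
def c1(x,y): return 110+x/4.7,220+y/4.7
for p in((333,105),(677,40),(698,150),(357,212)): print("stand",atz(C,*c1(*p),.03))
print("hex",atz(C,*c1(500,116),.07),"rim",atz(C,*c1(119,174),.142))
for p in((463,92),(498,80),(536,94),(536,135),(463,130)): print("hexv",atz(C,*c1(*p),.07)[:2])
def c2(x,y): return 280+x/6,180+y/6
for p in((210,540),(520,522)): print("barend",atz(C,*c2(*p),.156))
for p in((120,85),(575,68)): print("hinge",atz(C,*c2(*p),.155))
R,p=Rt(); tgt=np.array([.517,.228,.205])
# desired: down with yaw 120deg
print("delta tool cm",(R.T@(tgt-p))*100,"yaw",np.degrees(get_state()["eef_rot"][2]))
E
```

```text
bottle cap [0.70307885 0.24382041 0.17      ] bottle base [0.70799973 0.25576514 0.        ]
stand [0.52936104 0.3223893  0.03      ]
stand [0.5571887  0.14386719 0.03      ]
stand [0.5002943  0.13412206 0.03      ]
stand [0.47382036 0.31010534 0.03      ]
hex [0.51600945 0.22841678 0.07      ] rim [0.48513429 0.39975293 0.142     ]
hexv [0.52863816 0.24693071]
hexv [0.53409712 0.22924695]
hexv [0.52645658 0.21022285]
hexv [0.50594083 0.21046108]
hexv [0.50958382 0.24709076]
barend [ 0.44333695 -0.00148186  0.156     ]
barend [ 0.4462954  -0.11368315  0.156     ]
hinge [0.61187859 0.02661464 0.155     ]
hinge [ 0.61286337 -0.14080641  0.155     ]
delta tool cm [-43.57294719 -28.97454438   3.10753345] yaw 164.25558727005267
```

```bash
python3 -m jog '[{"linear":[-10,-7,0],"turn":[0,0,20],"jaw":1},{"linear":[-20,-14,0],"turn":[0,0,40],"jaw":1},{"linear":[-30,-20,1],"turn":[0,0,44],"jaw":0.6},{"linear":[-43.6,-29,3.1],"turn":[0,0,44],"jaw":0.6},{"linear":[-43.6,-29,3.1],"turn":[0,0,44],"jaw":0.6},{"linear":[-43.6,-29,3.1],"turn":[0,0,44],"jaw":0.6},{"linear":[-43.6,-29,3.1],"turn":[0,0,44],"jaw":0.6},{"linear":[-43.6,-29,3.1],"turn":[0,0,44],"jaw":0.6},{"linear":[-43.6,-29,3.1],"turn":[0,0,44],"jaw":0.6},{"linear":[-43.6,-29,3.1],"turn":[0,0,44],"jaw":0.6},{"linear":[-43.6,-29,3.1],"turn":[0,0,44],"jaw":0.6},{"linear":[-43.6,-29,3.1],"turn":[0,0,44],"jaw":0.6}]' 20
python3 -m jog '[{"linear":[0,0,0],"turn":[0,0,0],"jaw":0.6}]'
```

```text
clock: 1.15
ee_pos: [0.502, 0.245, 0.2072]
eef_rot: [-3.142, -0.0, 2.099]
force: [1.4, 0.3, -0.2]
finger_gap: 0.602
clock: 1.23
ee_pos: [0.5044, 0.2417, 0.2066]
eef_rot: [-3.141, 0.002, 2.092]
force: [0.2, -0.5, -0.9]
finger_gap: 0.599
```

```bash
python3 - <<'E'
from h import *
C,im,de=snap("wrist","w1"); print(get_state()["ee_pos"],get_state()["eef_rot"], proj(C,[[.516,.2284,.07],[.485,.3997,.142]]))
E
```

```text
[0.50267488 0.24398075 0.20669981] [-3.14024481e+00  1.22272922e-04  2.09322371e+00] [[331.32545056 260.81025515]
 [459.84830621 -18.98875211]]
```

View pics/w1.png

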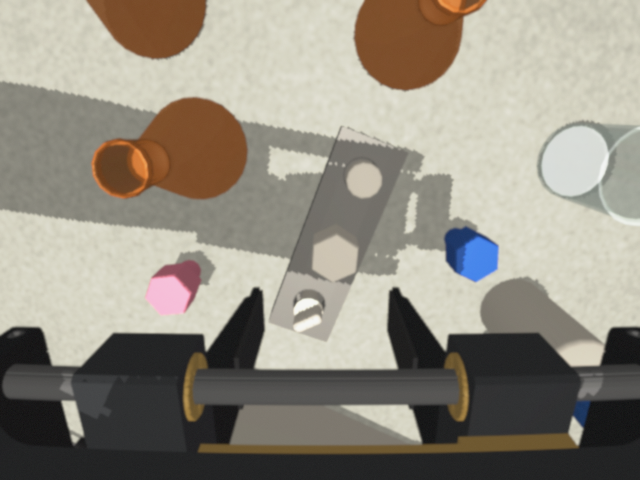

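```bash
python3 - <<'E'
from h import *
C,im,de=load("w1")
cv2.imwrite("pics/c4.png",cv2.convertScaleAbs(cv2.resize(im[215:305,275:395],None,fx=6.66,fy=6.66,interpolation=cv2.INTER_CUBIC),alpha=1.3,beta=-60))
print(de[255,335], atdepth(C,335,255,de[255,335]))
E
```

```text
0.30123723 [0.51635058 0.23324315 0.06850679]
```

View pics/c4.png

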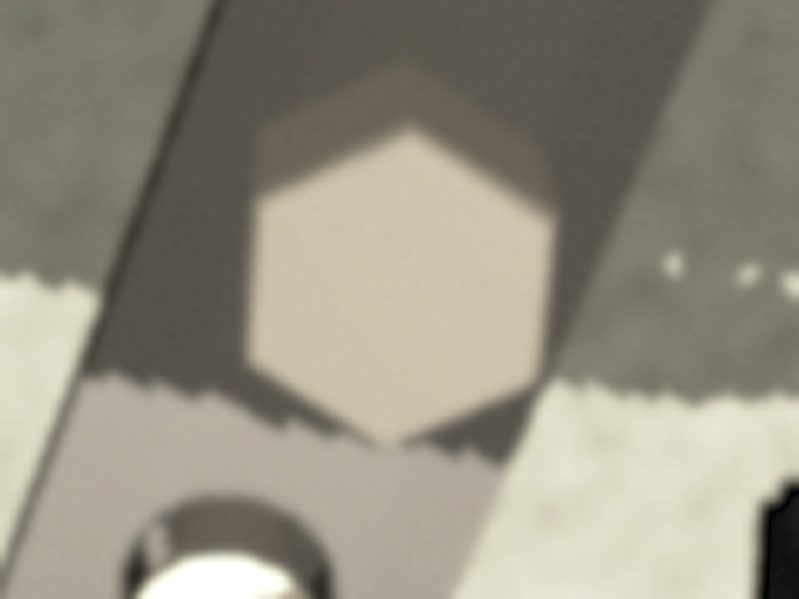

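```bash
python3 - <<'E'
from h import *
C,im,de=load("w1")
V=np.array([atz(C,275+x/6.66,215+y/6.66,.07)[:2] for x,y in((410,128),(556,215),(543,385),(388,446),(246,360),(258,200))])
c=V.mean(0); print(c); a=np.degrees(np.arctan2(*(V-c).T[::-1])); print(a, a%60, np.linalg.norm(V-c,axis=1))
n=(a%60).mean()+30; print("flat normal angle mod60",n%60)
R,p=Rt(); print("jaw ang",np.degrees(np.arctan2(R[1,1],R[0,1])))
print("d",R.T@(np.r_[c,.066]-p)*100,get_state()["ee_pos"])
E
```

```text
[0.51754936 0.23126031]
[ 117.01476672   57.17855375   -5.00780912  -63.95333618 -124.50787509
  175.99380717] [57.01476672 57.17855375 54.99219088 56.04666382 55.49212491 55.99380717] [0.0187424  0.01917777 0.01959644 0.01863247 0.01902806 0.01885112]
flat normal angle mod60 26.119684541917906
jaw ang 29.932874677844843
d [-1.84286056  0.67327079 14.06931202] [0.50267488 0.24398075 0.20669981]
```

```bash
python3 -m jog '[{"linear":[-1.8,0.7,3],"turn":[0,0,3.8],"jaw":0.6},{"linear":[-1.8,0.7,6],"turn":[0,0,3.8],"jaw":0.6},{"linear":[-1.8,0.7,8.5],"turn":[0,0,3.8],"jaw":0.6},{"linear":[-1.8,0.7,10],"turn":[0,0,3.8],"jaw":0.6},{"linear":[-1.8,0.7,10],"turn":[0,0,3.8],"jaw":0.6},{"linear":[-1.8,0.7,10],"turn":[0,0,3.8],"jaw":0.6}]'
python3 - <<'E'
from h import *
for i in range(3): print(get_state()["ee_pos"])
C,im,de=snap("wrist","w2"); print(get_state()["ee_pos"],get_state()["eef_rot"], proj(C,[.5175,.2313,.07]))
E
```

```text
clock: 1.78
ee_pos: [0.5151, 0.2355, 0.1066]
eef_rot: [-3.139, -0.001, 2.034]
force: [-0.1, -0.2, 1.4]
finger_gap: 0.596
[0.51506213 0.23546742 0.10662548]
[0.51506213 0.23546742 0.10662548]
[0.51506213 0.23546742 0.10662548]
[0.51619162 0.23572798 0.10821237] [ 3.14094786e+00 -1.12947571e-04  2.03359228e+00] [[327.489367   305.29347326]]
```

View pics/w2.png

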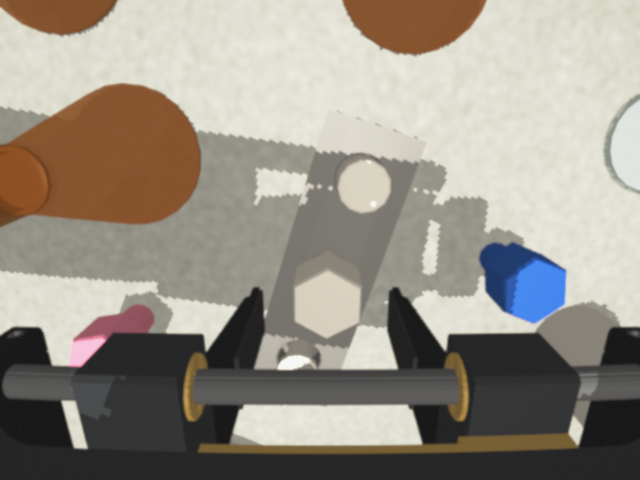

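```bash
python3 - <<'E'
from h import *
C,im,de=load("w2")
R,p=Rt(); print(R.T@(np.array([.5175,.2313,.066])-p)*100,p)
cv2.imwrite("pics/c5.png",cv2.resize(im[240:350,240:410],None,fx=4.7,fy=4.7,interpolation=cv2.INTER_CUBIC))
E
```

```text
[-0.4551084  -0.08333437  4.22113233] [0.51619162 0.23572798 0.10821237]
```

View pics/c5.png

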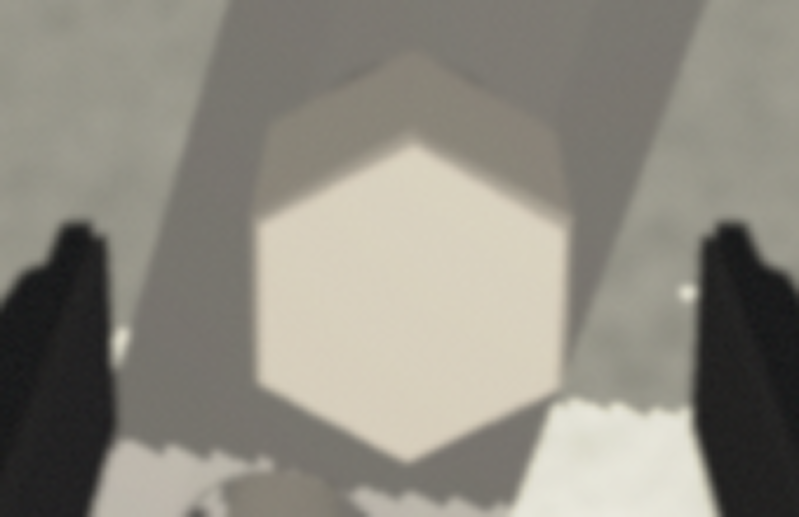

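```bash
python3 - <<'E'
from h import *
C,im,de=load("w2")
P=[atz(C,240+x/4.7,240+y/4.7,.07) for x,y in((413,143),(570,222),(560,388),(408,463),(257,383),(257,222))]
c=np.mean(P,0);print(c,[np.linalg.norm(q-c)for q in P])
a=[np.degrees(np.arctan2(q[1]-c[1],q[0]-c[0]))%60-30 for q in P];print(np.mean(a))
R,p=Rt(); print(R.T@(c-p)*100,np.degrees(np.arctan2(R[1,1],R[0,1])))
E
```

```text
[0.51741539 0.23137182 0.07      ] [np.float64(0.018402752502373262), np.float64(0.01914428079694618), np.float64(0.018704725442321754), np.float64(0.018816342103040208), np.float64(0.018825036037902695), np.float64(0.01866625156553687)]
25.79730754854886
[-0.44485981 -0.0874408   3.82113076] 26.516251003878814
```

```bash
python3 -m jog '[{"linear":[-0.4,-0.1,0],"turn":[0,0,0.5],"jaw":0.6},{"linear":[-0.4,-0.1,1],"turn":[0,0,0.5],"jaw":0.6},{"linear":[-0.4,-0.1,2],"turn":[0,0,0.5],"jaw":0.6},{"linear":[-0.4,-0.1,3],"turn":[0,0,0.5],"jaw":0.6},{"linear":[-0.4,-0.1,3.7],"turn":[0,0,0.5],"jaw":0.6},{"linear":[-0.4,-0.1,4],"turn":[0,0,0.5],"jaw":0.6},{"linear":[-0.4,-0.1,4],"turn":[0,0,0.5],"jaw":0.6},{"linear":[-0.4,-0.1,4],"turn":[0,0,0.5],"jaw":0.6}]'
python3 -m jog '[{"linear":[0,0,0],"turn":[0,0,0],"jaw":0.3},{"linear":[0,0,0],"turn":[0,0,0],"jaw":0.2},{"linear":[0,0,0],"turn":[0,0,0],"jaw":0.2},{"linear":[0,0,0],"turn":[0,0,0],"jaw":0.2},{"linear":[0,0,0],"turn":[0,0,0],"jaw":0.2},{"linear":[0,0,0],"turn":[0,0,0],"jaw":0.2}]' 20
python3 - <<'E'
from h import *
C,im,de=snap("wrist","w3"); print(get_state()["ee_pos"],get_state()["eef_rot"])
E
```

```text
clock: 2.5
ee_pos: [0.5171, 0.2307, 0.0671]
eef_rot: [-3.141, -0.0, 2.024]
force: [0.2, 0.2, 0.6]
finger_gap: 0.596
clock: 3.0
ee_pos: [0.5174, 0.2309, 0.0679]
eef_rot: [3.141, 0.0, 2.024]
force: [0.4, -0.2, 2.3]
finger_gap: 0.354
[0.51743894 0.23089307 0.06786146] [3.14093991e+00 9.32462830e-05 2.02380604e+00]
```

View pics/w3.png

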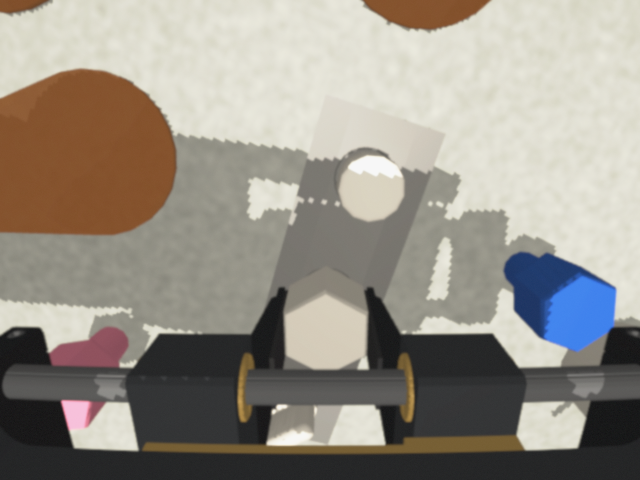

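```bash
python3 -m jog '[{"linear":[0,0,-0.7],"turn":[0,0,0],"jaw":0.2},{"linear":[0,0,-2],"turn":[0,0,0],"jaw":0.2},{"linear":[0,0,-4],"turn":[0,0,0],"jaw":0.2},{"linear":[0,0,-7],"turn":[0,0,0],"jaw":0.2},{"linear":[0,0,-10],"turn":[0,0,0],"jaw":0.2},{"linear":[0,0,-13],"turn":[0,0,0],"jaw":0.2},{"linear":[2,0.5,-15],"turn":[0,0,0],"jaw":0.2},{"linear":[5,1.5,-16],"turn":[0,0,0],"jaw":0.2},{"linear":[7.5,3,-16],"turn":[0,0,0],"jaw":0.2},{"linear":[8,4,-16],"turn":[0,0,0],"jaw":0.2},{"linear":[8,4.5,-16],"turn":[0,0,0],"jaw":0.2},{"linear":[8,4.5,-16],"turn":[0,0,0],"jaw":0.2}]' 20
python3 -m jog '[{"linear":[0,0,0],"turn":[0,0,0],"jaw":0.2},{"linear":[0,0,0],"turn":[0,0,0],"jaw":0.2}]'
python3 - <<'E'
from h import *
C,im,de=snap("wrist","w4"); print(get_state()["ee_pos"],get_state()["eef_rot"],get_state()["finger_gap"],proj(C,[.485,.3997,.142]))
E
```

```text
clock: 4.05
ee_pos: [0.5231, 0.3224, 0.2275]
eef_rot: [-3.141, 0.001, 2.024]
force: [0.3, -0.4, -0.2]
finger_gap: 0.361
clock: 4.22
ee_pos: [0.5225, 0.3212, 0.227]
eef_rot: [-3.14, 0.0, 2.023]
force: [0.1, 0.1, -0.3]
finger_gap: 0.357
[0.52253541 0.32127621 0.22703958] [-3.14041335e+00  2.02686897e-04  2.02255283e+00] 0.35893738422676863 [[327.70858991 112.6102738 ]]
```

View pics/w4.png

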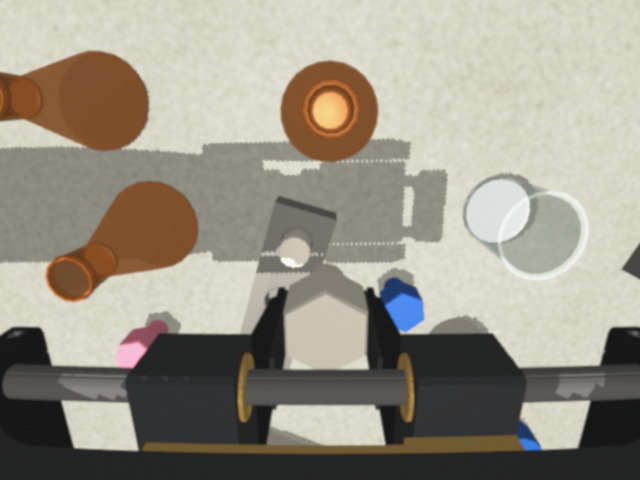

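```bash
python3 - <<'E'
from h import *
C,im,de=load("w4")
cv2.imwrite("pics/c6.png",np.vstack([cv2.resize(im[74:149,280:380],None,fx=6,fy=4*1.5,interpolation=cv2.INTER_CUBIC)]))
cv2.imwrite("pics/c7.png",cv2.resize(im[255:375,245:405],None,fx=4.7,fy=4.7,interpolation=cv2.INTER_CUBIC))
E
```

```text
(no output)
```

View pics/c6.png

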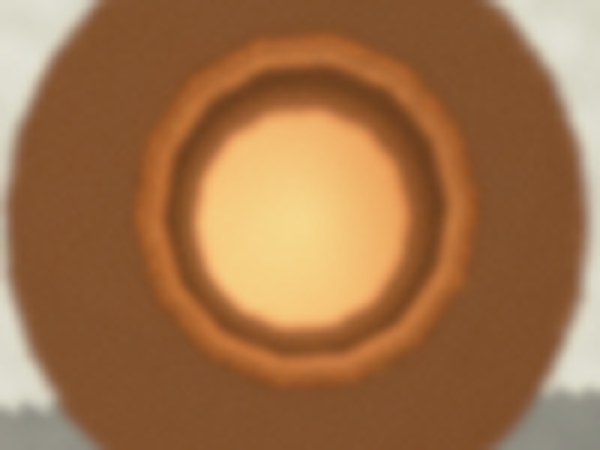

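View pics/c7.png

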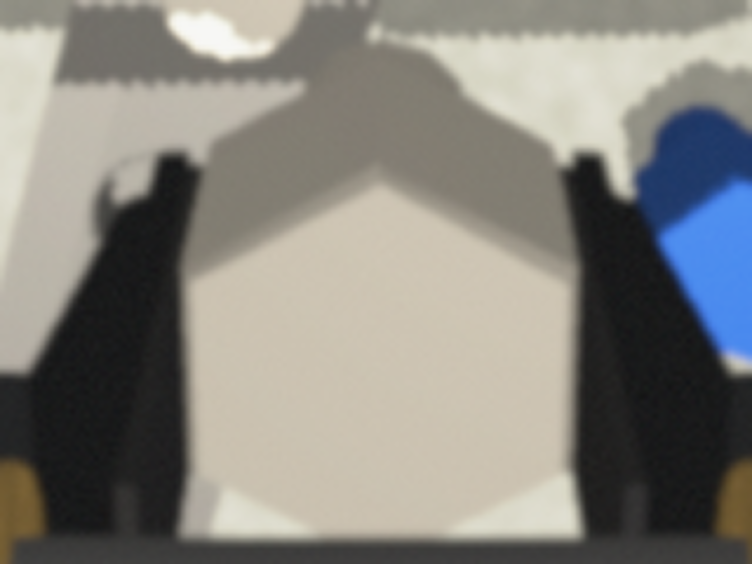

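```bash
python3 - <<'E'
from h import *
C,im,de=load("w4")
rim=np.mean([atz(C,280+x/6,74+y/6,.142) for x,y in((135,208),(475,208),(305,32),(305,385))],0)
print("rim",rim,[np.linalg.norm(atz(C,280+x/6,74+y/6,.142)-rim) for x,y in((135,208),(475,208),(305,32),(305,385))])
R,p=Rt(); print(p)
for zt in(.2295,):
  T=[R.T@(atz(C,245+x/4.7,255+y/4.7,zt)-p)*1000 for x,y in((378,180),(580,275),(570,470),(190,470),(185,275))]
  print(np.round(T,2))
print("rim in tool mm",R.T@(rim-p)*1000)
u,v=330,120
print(de[109,330],de[320,325],atdepth(C,325,320,de[320,325]))
# other two measures in previous images
Ct,_,_=load("top0")
E
```

```text
rim [0.48568282 0.40218164 0.142     ] [np.float64(0.015414209507726824), np.float64(0.01541243440060765), np.float64(0.015246578649589513), np.float64(0.015559229902832096)]
[0.52253541 0.32127621 0.22703958]
[[ 19.18  -0.57  -2.46]
 [ 10.51  16.34  -2.48]
 [ -8.33  16.11  -2.48]
 [ -8.38 -16.92  -2.44]
 [ 10.47 -16.74  -2.44]]
rim in tool mm [88.89423911  2.26364725 85.01895241]
0.25550744 0.16213205 [0.51878839 0.32729402 0.22834634]
```

```bash
python3 -m jog '[{"linear":[3,0.1,0],"turn":[0,0,0],"jaw":0.2},{"linear":[6,0.2,0],"turn":[0,0,0],"jaw":0.2},{"linear":[8,0.25,0],"turn":[0,0,0],"jaw":0.2},{"linear":[8.8,0.25,0],"turn":[0,0,0],"jaw":0.2},{"linear":[8.8,0.25,0],"turn":[0,0,0],"jaw":0.2},{"linear":[8.8,0.25,0],"turn":[0,0,0],"jaw":0.2},{"linear":[8.8,0.25,1],"turn":[0,0,0],"jaw":0.2},{"linear":[8.8,0.25,1.5],"turn":[0,0,0],"jaw":0.2},{"linear":[8.8,0.25,1.5],"turn":[0,0,0],"jaw":0.2},{"linear":[8.8,0.25,1.5],"turn":[0,0,0],"jaw":0.2}]'
python3 - <<'E'
from h import *
P=[]
for i in range(3):
    C,im,de=snap("wrist","w5"); P.append(get_state()["ee_pos"])
C2,_,_=snap("scene","s5"); P.append(get_state()["ee_pos"])
print(np.array(P),get_state()["eef_rot"])
rim=np.array([.48568,.40218,.142]); R,_=Rt()
print("rim rel tool",R.T@(rim-np.mean(P,0))*1000, proj(C2,rim))
C2,a,_=load("s5"); u,v=proj(C2,rim)[0].astype(int); print(u,v)
cv2.imwrite("pics/c8.png",cv2.resize(a[v-60:v+60,u-80:u+80],None,fx=5,fy=5,interpolation=cv2.INTER_CUBIC))
E
```

```text
clock: 5.1
ee_pos: [0.4863, 0.4016, 0.2112]
eef_rot: [-3.14, 0.0, 2.023]
force: [0.5, -0.6, 0.5]
finger_gap: 0.359
[[0.48648686 0.40194535 0.21188664]
 [0.48661949 0.40223735 0.2123766 ]
 [0.48666201 0.40244503 0.21266824]
 [0.48664428 0.40257253 0.21281403]] [ 3.14105324e+00 -6.09242058e-05  2.02349590e+00]
rim rel tool [ 0.29152199 -0.92067829 70.43590806] [[427.72257107 336.09098802]]
427 336
```

View pics/w5.png

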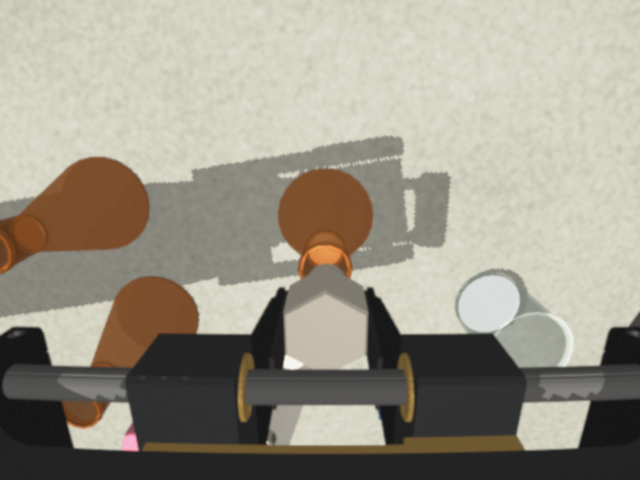

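View pics/c8.png

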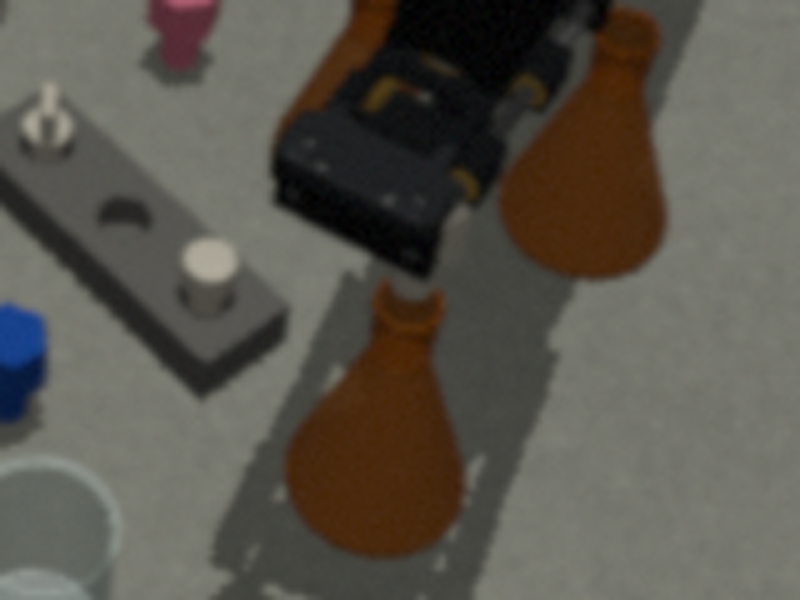

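```bash
python3 -m jog '[{"linear":[0,-0.05,0.5],"turn":[0,0,0],"jaw":0.2},{"linear":[0,-0.05,1],"turn":[0,0,0],"jaw":0.2},{"linear":[0,-0.05,1.5],"turn":[0,0,0],"jaw":0.2},{"linear":[0,-0.05,2],"turn":[0,0,0],"jaw":0.2},{"linear":[0,-0.05,2],"turn":[0,0,0],"jaw":0.2},{"linear":[0,-0.05,2],"turn":[0,0,0],"jaw":0.2}]'
python3 -m jog '[{"linear":[0,0,0.5],"turn":[0,0,0],"jaw":0.2},{"linear":[0,0,1],"turn":[0,0,0],"jaw":0.2},{"linear":[0,0,1.3],"turn":[0,0,0],"jaw":0.2},{"linear":[0,0,1.6],"turn":[0,0,0],"jaw":0.2},{"linear":[0,0,1.6],"turn":[0,0,0],"jaw":0.2}]'
python3 - <<'E'
from h import *
snap("wrist","w6"); C2,a,_=snap("scene","s6");print(get_state()["ee_pos"],get_state()["force"])
u,v=427,336
cv2.imwrite("pics/c9.png",cv2.resize(a[v-60:v+60,u-80:u+80],None,fx=5,fy=5,interpolation=cv2.INTER_CUBIC))
E
```

```text
clock: 5.8
ee_pos: [0.4855, 0.4022, 0.1916]
eef_rot: [-3.14, 0.0, 2.024]
force: [1.1, -0.7, 0.4]
finger_gap: 0.355
clock: 6.22
ee_pos: [0.4855, 0.4021, 0.1754]
eef_rot: [-3.14, 0.0, 2.024]
force: [-0.2, 0.0, -1.2]
finger_gap: 0.353
[0.48584481 0.40239401 0.17627675] [-0.08250931  0.27760601 -1.1790366 ]
```

View pics/w6.png

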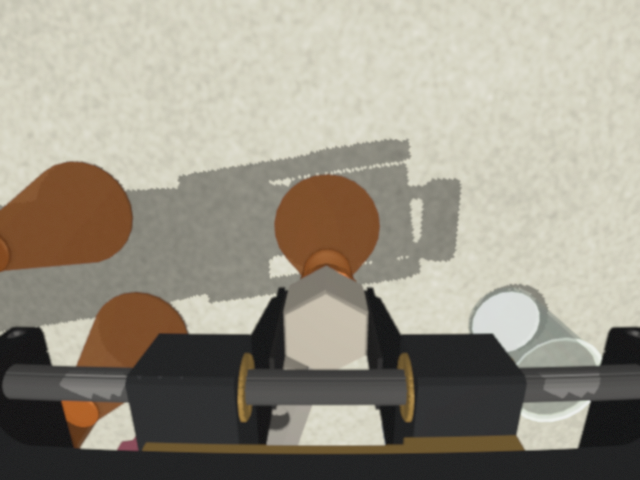

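View pics/c9.png

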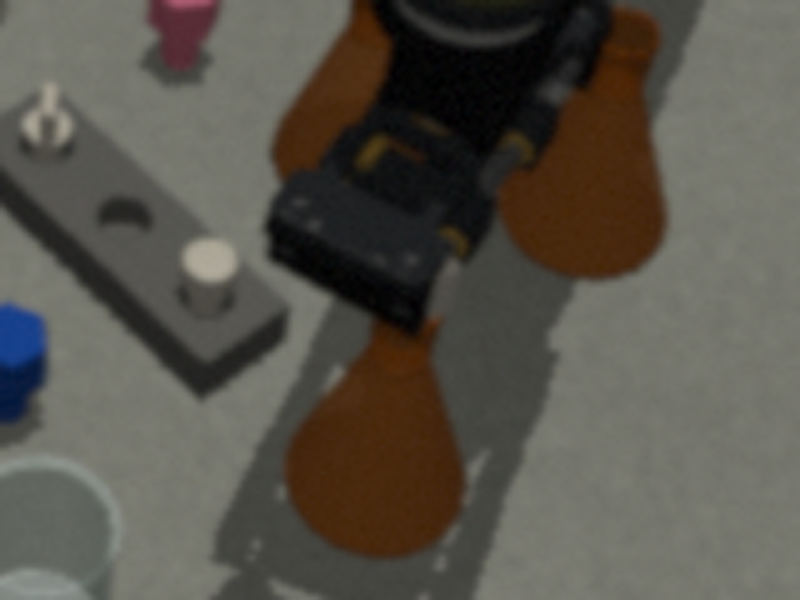

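```bash
python3 -m jog '[{"linear":[0,0,0.1],"turn":[0,0,0],"jaw":0.2},{"linear":[0,0,0.25],"turn":[0,0,0],"jaw":0.2},{"linear":[0,0,0.4],"turn":[0,0,0],"jaw":0.2},{"linear":[0,0,0.4],"turn":[0,0,0],"jaw":0.2}]'
python3 -m jog '[{"linear":[0,0,0.1],"turn":[0,0,0],"jaw":0.2},{"linear":[0,0,0.1],"turn":[0,0,0],"jaw":0.2},{"linear":[0,0,0.1],"turn":[0,0,0],"jaw":0.2}]'
python3 -m jog '[{"linear":[0,0,0.1],"turn":[0,0,0],"jaw":0.2},{"linear":[0,0,0.1],"turn":[0,0,0],"jaw":0.2},{"linear":[0,0,0.1],"turn":[0,0,0],"jaw":0.2}]'
```

```text
clock: 6.65
ee_pos: [0.4858, 0.4023, 0.1721]
eef_rot: [-3.141, 0.0, 2.024]
force: [0.1, -0.1, -0.8]
finger_gap: 0.358
clock: 6.9
ee_pos: [0.4859, 0.4024, 0.1714]
eef_rot: [-3.141, 0.0, 2.024]
force: [-0.6, 0.8, -0.1]
finger_gap: 0.356
clock: 7.15
ee_pos: [0.4859, 0.4024, 0.1704]
eef_rot: [-3.141, 0.0, 2.024]
force: [0.2, -1.1, -0.1]
finger_gap: 0.358
```

```bash
for i in 1 2; do python3 -m jog '[{"linear":[0,0,0.1],"turn":[0,0,0],"jaw":0.2},{"linear":[0,0,0.1],"turn":[0,0,0],"jaw":0.2}]'; done
```

```text
clock: 7.32
ee_pos: [0.4861, 0.4025, 0.1699]
eef_rot: [3.141, -0.0, 2.024]
force: [-0.5, -0.2, 1.6]
finger_gap: 0.36
clock: 7.48
ee_pos: [0.4861, 0.4026, 0.1699]
eef_rot: [3.141, -0.0, 2.024]
force: [-1.4, -1.3, 5.0]
finger_gap: 0.357
```

```bash
python3 -m jog '[{"linear":[0,0,0.1],"turn":[0,0,0],"jaw":0.2},{"linear":[0,0,0.1],"turn":[0,0,0],"jaw":0.2}]'
python3 -m jog '[{"linear":[0,0,-0.1],"turn":[0,0,0],"jaw":0.45},{"linear":[0,0,-0.1],"turn":[0,0,0],"jaw":0.6},{"linear":[0,0,-0.1],"turn":[0,0,0],"jaw":0.6},{"linear":[0,0,-0.1],"turn":[0,0,0],"jaw":0.6},{"linear":[0,0,-0.1],"turn":[0,0,0],"jaw":0.6}]'
python3 -m jog '[{"linear":[0,0,-1],"turn":[0,0,0],"jaw":0.6},{"linear":[0,0,-3],"turn":[0,0,0],"jaw":0.6},{"linear":[0,0,-6],"turn":[0,0,0],"jaw":0.6},{"linear":[-2,0,-9],"turn":[0,0,0],"jaw":0.6},{"linear":[-5,0,-9],"turn":[0,0,0],"jaw":0.6},{"linear":[-6,0,-9],"turn":[0,0,0],"jaw":0.6},{"linear":[-6,0,-9],"turn":[0,0,0],"jaw":0.6},{"linear":[-6,0,-9],"turn":[0,0,0],"jaw":0.6}]'
python3 - <<'E'
from h import *
C,im,de=snap("wrist","w7"); C2,a,_=snap("scene","s7");print(get_state()["ee_pos"],get_state()["force"])
rim=np.array([.4857,.4022,.172]); u,v=proj(C,rim)[0].astype(int); print(u,v)
v=max(v,75);b=cv2.resize(im[v-45:v+75,u-80:u+80],None,fx=5,fy=5,interpolation=cv2.INTER_CUBIC); cv2.imwrite("pics/c11.png",b); print(v)
u,v=427,336
cv2.imwrite("pics/c10.png",cv2.resize(a[v-60:v+60,u-80:u+80],None,fx=5,fy=5,interpolation=cv2.INTER_CUBIC))
E
```

```text
clock: 7.65
ee_pos: [0.4863, 0.4027, 0.1699]
eef_rot: [3.14, -0.0, 2.024]
force: [-2.4, -1.7, 7.7]
finger_gap: 0.356
clock: 8.07
ee_pos: [0.4857, 0.4023, 0.1679]
eef_rot: [-3.141, 0.0, 2.024]
force: [-0.3, -0.1, 0.2]
finger_gap: 0.59
clock: 8.73
ee_pos: [0.5118, 0.3482, 0.2578]
eef_rot: [-3.14, -0.001, 2.023]
force: [-0.0, -0.2, -0.3]
finger_gap: 0.601
[0.51132729 0.34891873 0.25721384] [-0.44293374  0.58399665 -0.79951766]
326 162
162
```

View pics/c11.png

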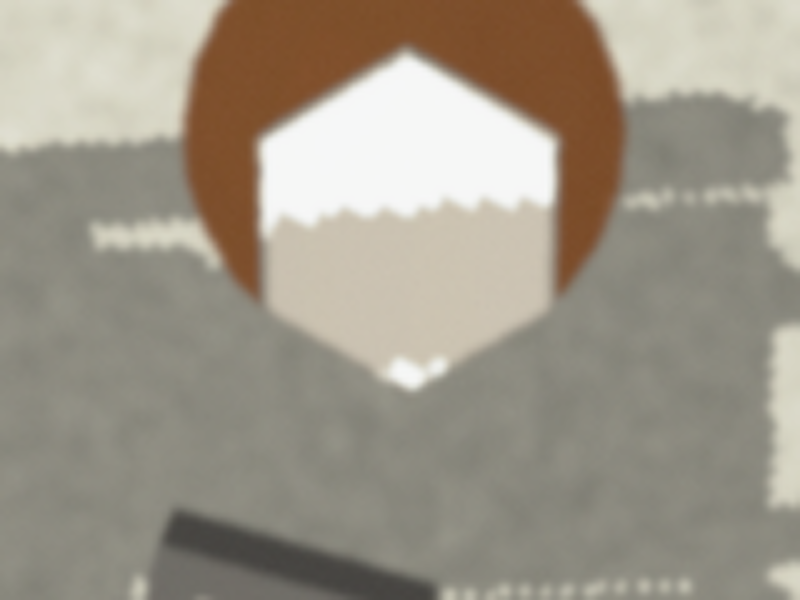

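View pics/c10.png

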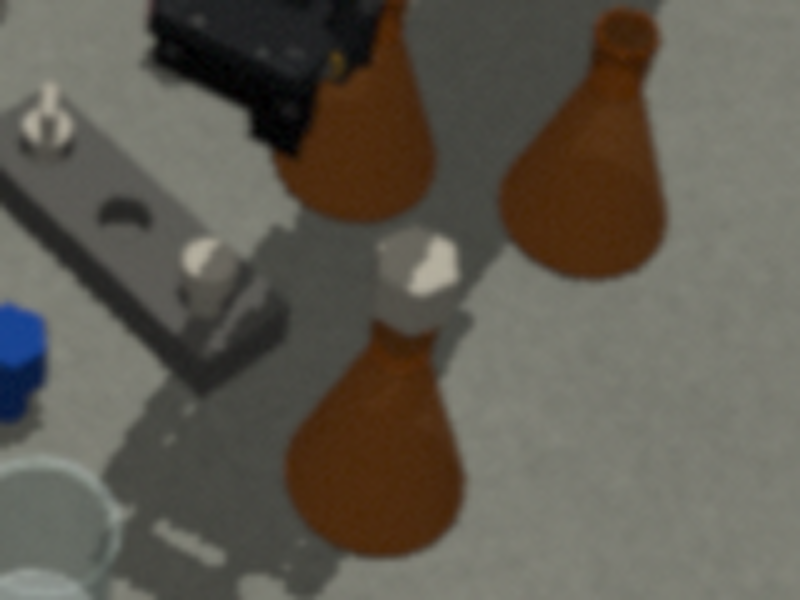

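```bash
python3 - <<'E'
from h import *
C,im,de=load("w7")
f=lambda x,y:(246+x/5,117+y/5)
for x,y in((405,120),(330,250),(480,250),(405,350)):
    u,v=f(x,y); print(atdepth(C,u,v,de[int(round(v)),int(round(u))]))
V=np.array([atz(C,*f(x,y),.172) for x,y in((408,46),(560,138),(555,303),(410,390),(262,305),(256,140))]); c=V.mean(0); print(c,np.linalg.norm(V-c,axis=1))
E
```

```text
[0.48058    0.4128787  0.17151469]
[0.47921701 0.39624565 0.17197447]
[0.4945554  0.40361884 0.17139739]
[0.49187195 0.38965691 0.17166788]
[0.4858461  0.40294792 0.172     ] [0.01925417 0.01930342 0.01905757 0.0191797  0.01915572 0.01932066]
```

```bash
python3 - <<'E'
from h import *
R,p=Rt(); print(R.T@(np.array([.445,-.06,.30])-p)*100,np.degrees(get_state()["eef_rot"]))
E
```

```text
[-33.85174776 -23.88541166  -4.24160024] [-1.79874323e+02 -2.60077359e-02  1.15981002e+02]
```

```bash
python3 -m jog '[{"linear":[-3.4,-2.4,-2],"turn":[0,0,5],"jaw":0.6},{"linear":[-6.8,-4.8,-4.2],"turn":[0,0,10],"jaw":0.6},{"linear":[-10,-7.2,-4.2],"turn":[0,0,15],"jaw":0.6},{"linear":[-13.5,-9.5,-4.2],"turn":[0,0,20],"jaw":0.6},{"linear":[-17,-12,-4.2],"turn":[0,0,24.5],"jaw":0.6},{"linear":[-20.3,-14.3,-4.2],"turn":[0,0,24.5],"jaw":0.6},{"linear":[-23.7,-16.7,-4.2],"turn":[0,0,24.5],"jaw":0.6},{"linear":[-27,-19.1,-4.2],"turn":[0,0,24.5],"jaw":0.6},{"linear":[-30,-21.5,-4.2],"turn":[0,0,24.5],"jaw":0.6},{"linear":[-32.5,-23.2,-4.2],"turn":[0,0,24.5],"jaw":0.6},{"linear":[-33.8,-23.9,-4.2],"turn":[0,0,24.5],"jaw":0.6},{"linear":[-33.8,-23.9,-4.2],"turn":[0,0,24.5],"jaw":0.6}]'
python3 -m jog '[{"linear":[0,0,0],"turn":[0,0,0],"jaw":0.5},{"linear":[0,0,0],"turn":[0,0,0],"jaw":0.5},{"linear":[0,0,0],"turn":[0,0,0],"jaw":0.5}]'
python3 - <<'E'
from h import *
C,im,de=snap("wrist","w8"); print(get_state()["ee_pos"],get_state()["eef_rot"])
E
```

```text
clock: 9.83
ee_pos: [0.4447, -0.0618, 0.2998]
eef_rot: [-3.14, 0.0, 1.593]
force: [-0.6, 0.5, 0.1]
finger_gap: 0.604
clock: 10.08
ee_pos: [0.4454, -0.0587, 0.3002]
eef_rot: [-3.141, -0.001, 1.598]
force: [-0.7, 0.8, -0.3]
finger_gap: 0.506
[ 0.44537932 -0.05873107  0.30025752] [-3.14114150e+00 -4.14963386e-04  1.59847548e+00]
```

View pics/w8.png

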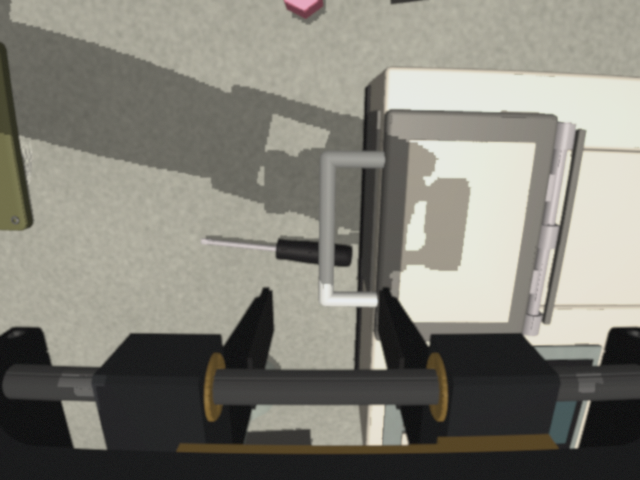

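```bash
python3 - <<'E'
from h import *
C,im,de=load("w8")
cv2.imwrite("pics/c12.png",cv2.resize(im[140:320,300:400],None,fx=3.33,fy=3.33,interpolation=cv2.INTER_CUBIC))
cv2.imwrite("pics/c13.png",cv2.resize(im[95:345,370:600],None,fx=2.4,fy=2.4,interpolation=cv2.INTER_CUBIC))
for u,v in((327,170),(327,200),(326,280)): print(atz(C,u,v,.156),atdepth(C,u,v,de[v,u]))
for u,v in((450,150),(500,250),(530,310),(400,120)): print('lid',atdepth(C,u,v,de[v,u]))
for u,v in((565,135),(550,230),(535,320)): print('hinge',atdepth(C,u,v,de[v,u]))
E
```

```text
[ 0.44470857 -0.01023695  0.156     ] [ 0.44471179 -0.01030503  0.15543947]
[ 0.44532391 -0.03184253  0.156     ] [ 0.44533283 -0.03206454  0.15486493]
[ 0.44633502 -0.09425342  0.156     ] [ 0.44635354 -0.09492345  0.1543648 ]
lid [0.52962814 0.0067669  0.16024147]
lid [ 0.57643524 -0.06526697  0.15935957]
lid [ 0.61319212 -0.11807066  0.15206992]
lid [0.49369372 0.025563   0.15767476]
hinge [0.61209546 0.02039305 0.15697696]
hinge [ 0.6137208  -0.04917371  0.15706796]
hinge [ 0.61593562 -0.12425417  0.15753581]
```

View pics/c12.png

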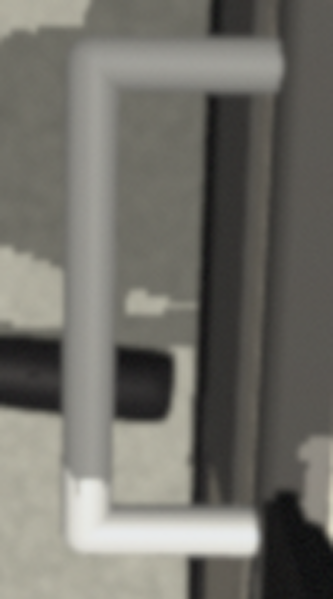

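View pics/c13.png

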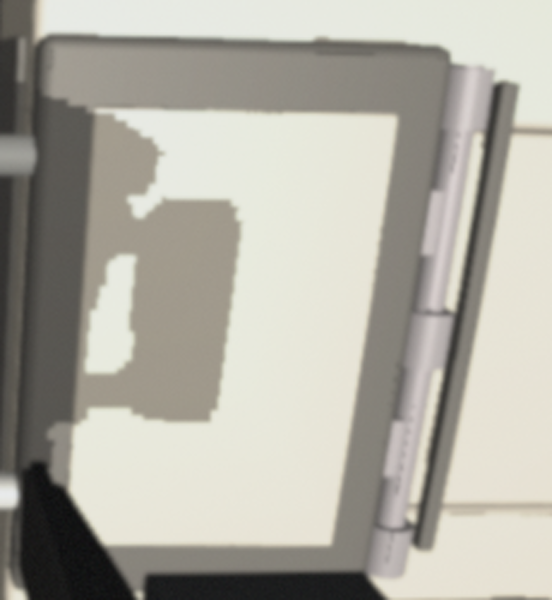

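```bash
python3 - <<'E'
from h import *
C,im,de=load("top0")
for x,y in((45,437),(700,408)): print("front",atz(C,280+x/6,180+y/6,.14))
for x,y in((120,420),(600,405)): print("lidedge",atz(C,280+x/6,180+y/6,.155))
C,im,de=load("w8")
for y in (150,250,350,450): 
  for x in (205,245,268): print(y,x,atz(C,300+x/3.33,140+y/3.33,.14).round(4),de[int(140+y/3.33),int(300+x/3.33)], atdepth(C,300+x/3.33,140+y/3.33,de[int(140+y/3.33),int(300+x/3.33)]).round(3))
E
```

```text
front [0.48430976 0.05820368 0.14      ]
front [ 0.48735348 -0.18271323  0.14      ]
lidedge [0.48807455 0.02990077 0.155     ]
lidedge [ 0.48800062 -0.14451626  0.155     ]
150 205 [ 0.4713 -0.0228  0.14  ] 0.42991522 [ 0.482 -0.042  0.018]
150 245 [ 0.4804 -0.0225  0.14  ] 0.3299911 [ 0.483 -0.026  0.118]
150 268 [ 0.4856 -0.0223  0.14  ] 0.30891907 [ 0.486 -0.022  0.139]
250 205 [ 0.4725 -0.046   0.14  ] 0.4245973 [ 0.483 -0.071  0.033]
250 245 [ 0.4818 -0.0458  0.14  ] 0.32992098 [ 0.484 -0.049  0.125]
250 268 [ 0.4871 -0.0456  0.14  ] 0.30374992 [ 0.486 -0.043  0.151]
350 205 [ 0.4738 -0.0703  0.14  ] 0.42321163 [ 0.483 -0.1    0.043]
350 245 [ 0.4833 -0.0701  0.14  ] 0.33897537 [ 0.485 -0.075  0.124]
350 268 [ 0.4888 -0.0699  0.14  ] 0.30625525 [ 0.487 -0.065  0.155]
450 205 [ 0.4752 -0.0958  0.14  ] 0.43238825 [ 0.485 -0.133  0.044]
450 245 [ 0.4849 -0.0955  0.14  ] 0.3450326 [ 0.487 -0.101  0.126]
450 268 [ 0.4905 -0.0954  0.14  ] 0.31182626 [ 0.488 -0.089  0.157]
```

```bash
python3 -m jog '[{"linear":[0.3,0,3],"turn":[0,0,0.5],"jaw":0.36},{"linear":[0.3,0,6],"turn":[0,0,0.5],"jaw":0.36},{"linear":[0.3,0,8.5],"turn":[0,0,0.5],"jaw":0.36},{"linear":[0.3,0,10.5],"turn":[0,0,0.5],"jaw":0.36},{"linear":[0.3,0,11],"turn":[0,0,0.5],"jaw":0.36},{"linear":[0.3,0,11],"turn":[0,0,0.5],"jaw":0.36},{"linear":[0.3,0,11],"turn":[0,0,0.5],"jaw":0.36}]'
python3 - <<'E'
from h import *
C,im,de=snap("wrist","w9"); print(get_state()["ee_pos"],get_state()["eef_rot"]); print(get_state()["ee_pos"])
R,p=Rt(); print("bar in tool", R.T@(np.array([.4456,-.056,.15])-p)*1000)
E
```

```text
clock: 10.72
ee_pos: [0.4457, -0.0566, 0.1914]
eef_rot: [3.141, 0.0, 1.588]
force: [0.1, -0.2, 0.5]
finger_gap: 0.36
[ 0.44615211 -0.0568584   0.19222642] [3.13912957e+00 6.20952640e-04 1.58828282e+00]
[ 0.44615211 -0.0568584   0.19222642]
bar in tool [ 0.89414474 -0.6410198  42.22441949]
```

View pics/w9.png

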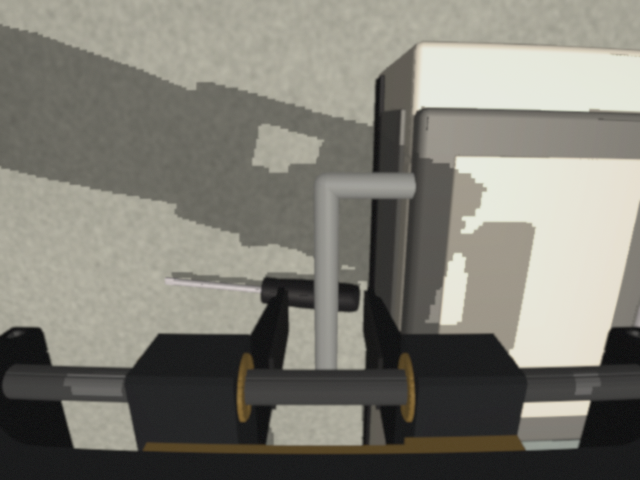

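```bash
python3 -m jog '[{"linear":[0,-0.03,1],"turn":[0,0,0],"jaw":0.36},{"linear":[0,-0.03,2],"turn":[0,0,0],"jaw":0.36},{"linear":[0,-0.03,3],"turn":[0,0,0],"jaw":0.36},{"linear":[0,-0.03,3.7],"turn":[0,0,0],"jaw":0.36},{"linear":[0,-0.03,4],"turn":[0,0,0],"jaw":0.36},{"linear":[0,-0.03,4],"turn":[0,0,0],"jaw":0.36},{"linear":[0,-0.03,4],"turn":[0,0,0],"jaw":0.36}]'
python3 -m jog '[{"linear":[0,0,0],"turn":[0,0,0],"jaw":0.2},{"linear":[0,0,0],"turn":[0,0,0],"jaw":0.05},{"linear":[0,0,0],"turn":[0,0,0],"jaw":0.05},{"linear":[0,0,0],"turn":[0,0,0],"jaw":0.05},{"linear":[0,0,0],"turn":[0,0,0],"jaw":0.05},{"linear":[0,0,0],"turn":[0,0,0],"jaw":0.05},{"linear":[0,0,0],"turn":[0,0,0],"jaw":0.05}]' 15
```

```text
clock: 11.35
ee_pos: [0.4447, -0.0571, 0.1502]
eef_rot: [-3.141, -0.0, 1.587]
force: [-0.1, 0.1, -0.1]
finger_gap: 0.358
clock: 11.93
ee_pos: [0.4458, -0.0571, 0.151]
eef_rot: [3.139, 0.0, 1.587]
force: [4.6, 0.9, -1.7]
finger_gap: 0.122
```

```bash
python3 - <<'E'
import numpy as np
a=lambda d:np.array([17*(1-np.cos(np.radians(d))),-17*np.sin(np.radians(d))])
for s,e in((0,18),(18,38),(38,58),(58,76),(76,90)):
    print(s,[tuple((a(d)-a(s)).round(2)) for d in range(s+2,e+1,2)])
E
```

```text
0 [(np.float64(0.01), np.float64(-0.59)), (np.float64(0.04), np.float64(-1.19)), (np.float64(0.09), np.float64(-1.78)), (np.float64(0.17), np.float64(-2.37)), (np.float64(0.26), np.float64(-2.95)), (np.float64(0.37), np.float64(-3.53)), (np.float64(0.5), np.float64(-4.11)), (np.float64(0.66), np.float64(-4.69)), (np.float64(0.83), np.float64(-5.25))]
18 [(np.float64(0.19), np.float64(-0.56)), (np.float64(0.41), np.float64(-1.12)), (np.float64(0.64), np.float64(-1.66)), (np.float64(0.89), np.float64(-2.2)), (np.float64(1.16), np.float64(-2.73)), (np.float64(1.45), np.float64(-3.25)), (np.float64(1.75), np.float64(-3.76)), (np.float64(2.07), np.float64(-4.25)), (np.float64(2.41), np.float64(-4.74)), (np.float64(2.77), np.float64(-5.21))]
38 [(np.float64(0.37), np.float64(-0.46)), (np.float64(0.76), np.float64(-0.91)), (np.float64(1.17), np.float64(-1.34)), (np.float64(1.59), np.float64(-1.76)), (np.float64(2.02), np.float64(-2.17)), (np.float64(2.47), np.float64(-2.56)), (np.float64(2.93), np.float64(-2.93)), (np.float64(3.4), np.float64(-3.29)), (np.float64(3.89), np.float64(-3.63)), (np.float64(4.39), np.float64(-3.95))]
58 [(np.float64(0.51), np.float64(-0.31)), (np.float64(1.03), np.float64(-0.59)), (np.float64(1.56), np.float64(-0.86)), (np.float64(2.09), np.float64(-1.11)), (np.float64(2.64), np.float64(-1.35)), (np.float64(3.19), np.float64(-1.56)), (np.float64(3.76), np.float64(-1.75)), (np.float64(4.32), np.float64(-1.92)), (np.float64(4.9), np.float64(-2.08))]
76 [(np.float64(0.58), np.float64(-0.13)), (np.float64(1.16), np.float64(-0.25)), (np.float64(1.75), np.float64(-0.34)), (np.float64(2.34), np.float64(-0.41)), (np.float64(2.93), np.float64(-0.46)), (np.float64(3.52), np.float64(-0.49)), (np.float64(4.11), np.float64(-0.5))]
```

```bash
python3 -m jog '[{"linear":[0,0,-0.2],"turn":[0,0,0],"jaw":0.05},{"linear":[0.01,0,-0.2],"turn":[0,0,0],"jaw":0.05},{"linear":[0,0.01,-0.6],"turn":[0,0,0],"jaw":0.05},{"linear":[0,0.04,-1.2],"turn":[0,0,0],"jaw":0.05},{"linear":[0,0.09,-1.8],"turn":[0,0,0],"jaw":0.05},{"linear":[0,0.17,-2.4],"turn":[0,0,0],"jaw":0.05},{"linear":[0,0.26,-2.95],"turn":[0,0,0],"jaw":0.05},{"linear":[0,0.37,-3.5],"turn":[0,0,0],"jaw":0.05},{"linear":[0,0.5,-4.1],"turn":[0,0,0],"jaw":0.05},{"linear":[0,0.66,-4.7],"turn":[0,0,0],"jaw":0.05},{"linear":[0,0.83,-5.25],"turn":[0,0,0],"jaw":0.05},{"linear":[0,0.83,-5.25],"turn":[0,0,0],"jaw":0.05}]' 20
python3 - <<'E'
from h import *
C,im,de=snap("wrist","w10"); C,a,de=snap("scene","s10"); print(get_state()["ee_pos"],get_state()["force"],get_state()["finger_gap"])
E
```

```text
clock: 12.93
ee_pos: [0.4549, -0.0569, 0.2039]
eef_rot: [3.137, 0.0, 1.588]
force: [9.1, -0.5, -5.7]
finger_gap: 0.122
[ 0.45453956 -0.05695233  0.2029959 ] [ 9.3299827  -0.45633307 -4.97861408] 0.11940736015553556
```

View pics/w10.png

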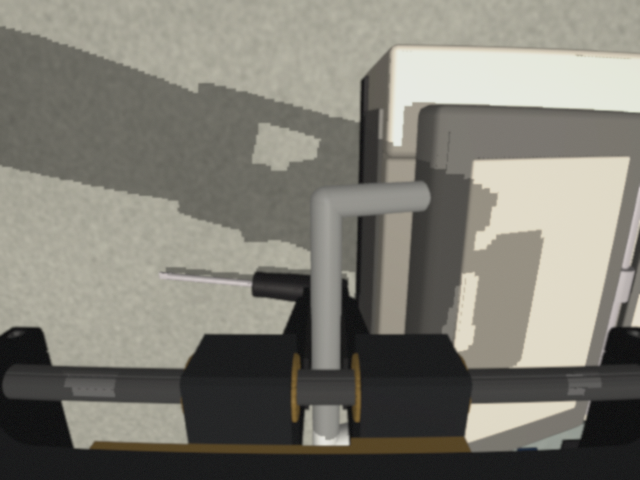

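View pics/s10.png

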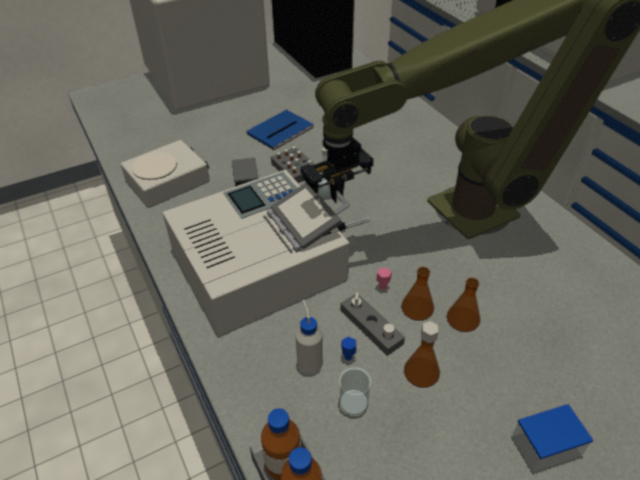

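```bash
python3 -m jog '[{"linear":[0,0.2,-0.3],"turn":[0,0,0],"jaw":0.05},{"linear":[0,0.3,-0.6],"turn":[0,0,0],"jaw":0.05},{"linear":[0,0.5,-1.1],"turn":[0,0,0],"jaw":0.05},{"linear":[0,0.74,-1.66],"turn":[0,0,0],"jaw":0.05},{"linear":[0,1.0,-2.2],"turn":[0,0,0],"jaw":0.05},{"linear":[0,1.26,-2.73],"turn":[0,0,0],"jaw":0.05},{"linear":[0,1.55,-3.25],"turn":[0,0,0],"jaw":0.05},{"linear":[0,1.85,-3.76],"turn":[0,0,0],"jaw":0.05},{"linear":[0,2.17,-4.25],"turn":[0,0,0],"jaw":0.05},{"linear":[0,2.5,-4.74],"turn":[0,0,0],"jaw":0.05},{"linear":[0,2.87,-5.2],"turn":[0,0,0],"jaw":0.05},{"linear":[0,2.87,-5.2],"turn":[0,0,0],"jaw":0.05}]' 20
python3 - <<'E'
from h import *
C,im,de=snap("wrist","w11"); print(get_state()["ee_pos"],get_state()["force"],get_state()["finger_gap"])
E
```

```text
clock: 14.03
ee_pos: [0.4824, -0.0566, 0.2555]
eef_rot: [3.141, 0.0, 1.588]
force: [4.4, -1.3, -5.2]
finger_gap: 0.12
[ 0.48210343 -0.05655668  0.25510106] [ 2.8119934  -1.70205452 -4.65526822] 0.12296760335241987
```

View pics/w11.png

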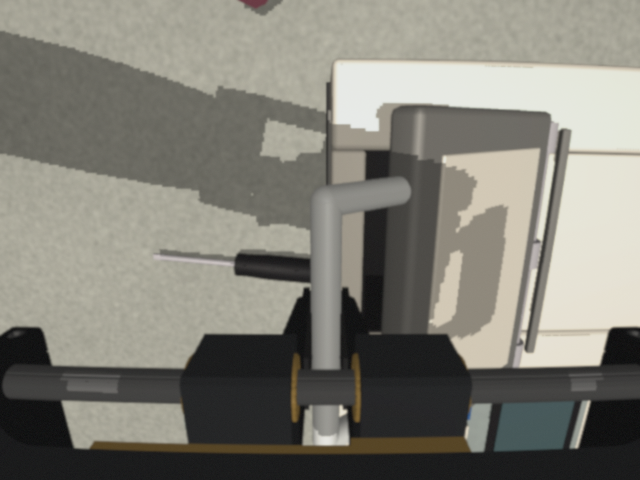

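Going well; next arc segment (38° → 58°).

```bash
python3 -m jog '[{"linear":[0,0.2,-0.23],"turn":[0,0,0],"jaw":0.05},{"linear":[0,0.37,-0.46],"turn":[0,0,0],"jaw":0.05},{"linear":[0,0.76,-0.91],"turn":[0,0,0],"jaw":0.05},{"linear":[0,1.17,-1.34],"turn":[0,0,0],"jaw":0.05},{"linear":[0,1.6,-1.76],"turn":[0,0,0],"jaw":0.05},{"linear":[0,2.03,-2.17],"turn":[0,0,0],"jaw":0.05},{"linear":[0,2.48,-2.56],"turn":[0,0,0],"jaw":0.05},{"linear":[0,2.95,-2.93],"turn":[0,0,0],"jaw":0.05},{"linear":[0,3.42,-3.29],"turn":[0,0,0],"jaw":0.05},{"linear":[0,3.92,-3.63],"turn":[0,0,0],"jaw":0.05},{"linear":[0,4.4,-3.95],"turn":[0,0,0],"jaw":0.05},{"linear":[0,4.4,-3.95],"turn":[0,0,0],"jaw":0.05}]' 20
python3 - <<'E'
from h import *
C,im,de=snap("wrist","w12"); print(get_state()["ee_pos"],get_state()["force"],get_state()["finger_gap"])
E
```

```text
clock: 15.08
ee_pos: [0.5269, -0.0558, 0.297]
eef_rot: [3.139, 0.001, 1.588]
force: [-6.6, -1.9, 5.9]
finger_gap: 0.121
[ 0.526493   -0.05583174  0.29675224] [-5.39368972 -2.65752064  6.46626815] 0.11641601742243494
```

View pics/w12.png

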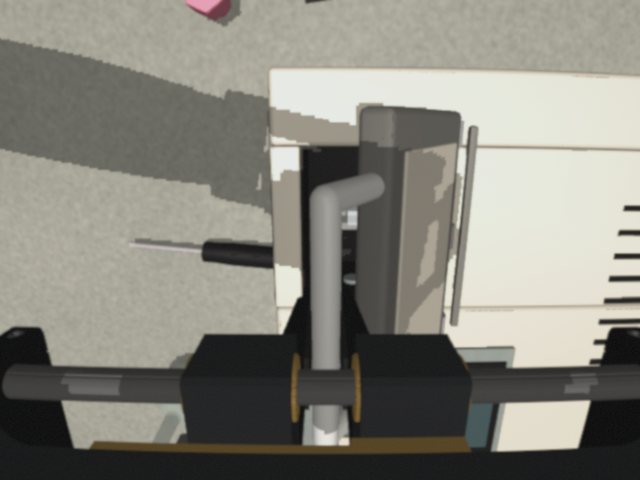

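```bash
python3 -m jog '[{"linear":[0,0.1,-0.2],"turn":[0,0,0],"jaw":0.05},{"linear":[0,0.45,-0.4],"turn":[0,0,0],"jaw":0.05},{"linear":[0,0.96,-0.69],"turn":[0,0,0],"jaw":0.05},{"linear":[0,1.5,-0.96],"turn":[0,0,0],"jaw":0.05},{"linear":[0,2.02,-1.2],"turn":[0,0,0],"jaw":0.05},{"linear":[0,2.57,-1.45],"turn":[0,0,0],"jaw":0.05},{"linear":[0,3.12,-1.66],"turn":[0,0,0],"jaw":0.05},{"linear":[0,3.7,-1.85],"turn":[0,0,0],"jaw":0.05},{"linear":[0,4.25,-2.02],"turn":[0,0,0],"jaw":0.05},{"linear":[0,4.83,-2.18],"turn":[0,0,0],"jaw":0.05},{"linear":[0,4.83,-2.18],"turn":[0,0,0],"jaw":0.05}]' 20
python3 - <<'E'
from h import *
C,im,de=snap("wrist","w13"); print(get_state()["ee_pos"],get_state()["force"],get_state()["finger_gap"])
E
```

```text
clock: 16.05
ee_pos: [0.5753, -0.055, 0.3163]
eef_rot: [3.141, 0.0, 1.588]
force: [-1.8, -3.7, 2.3]
finger_gap: 0.12
[ 0.57489141 -0.05498337  0.3162468 ] [-1.19994893 -3.84453368  1.39121267] 0.12134740765265783
```

View pics/w13.png

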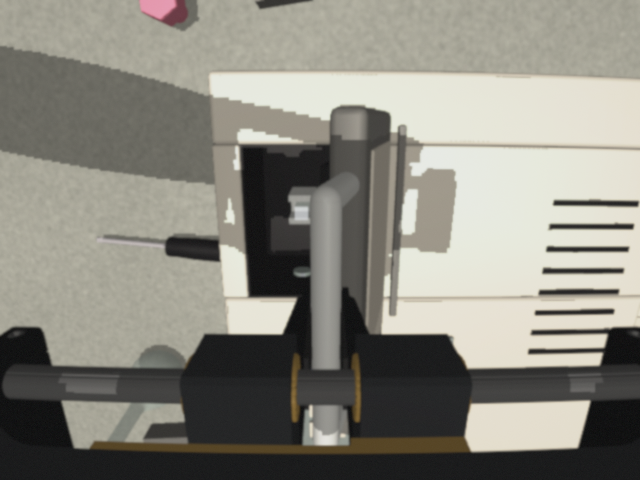

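```bash
python3 -m jog '[{"linear":[-0.05,0.3,-0.07],"turn":[0,0,0],"jaw":0.05},{"linear":[-0.1,0.7,-0.16],"turn":[0,0,0],"jaw":0.05},{"linear":[-0.1,1.2,-0.26],"turn":[0,0,0],"jaw":0.05},{"linear":[-0.1,1.75,-0.34],"turn":[0,0,0],"jaw":0.05},{"linear":[-0.1,2.3,-0.41],"turn":[0,0,0],"jaw":0.05},{"linear":[-0.1,2.8,-0.45],"turn":[0,0,0],"jaw":0.05},{"linear":[-0.1,3.2,-0.48],"turn":[0,0,0],"jaw":0.05},{"linear":[-0.1,3.6,-0.5],"turn":[0,0,0],"jaw":0.05},{"linear":[-0.1,3.85,-0.5],"turn":[0,0,0],"jaw":0.05},{"linear":[-0.1,4,-0.5],"turn":[0,0,0],"jaw":0.05},{"linear":[-0.1,4,-0.5],"turn":[0,0,0],"jaw":0.05},{"linear":[-0.1,4,-0.5],"turn":[0,0,0],"jaw":0.05}]' 20
python3 - <<'E'
from h import *
C,im,de=snap("wrist","w14");C,im,de=snap("scene","s14");C,im,de=snap("top","t14"); print(get_state()["ee_pos"],get_state()["force"],get_state()["finger_gap"])
E
```

```text
clock: 17.1
ee_pos: [0.6142, -0.0549, 0.3211]
eef_rot: [3.142, -0.001, 1.588]
force: [-1.2, 3.4, 0.6]
finger_gap: 0.119
[ 0.61399104 -0.05495171  0.32115618] [-0.73618685  2.70227235  0.74047383] 0.12189499683328608
```

View pics/w14.png

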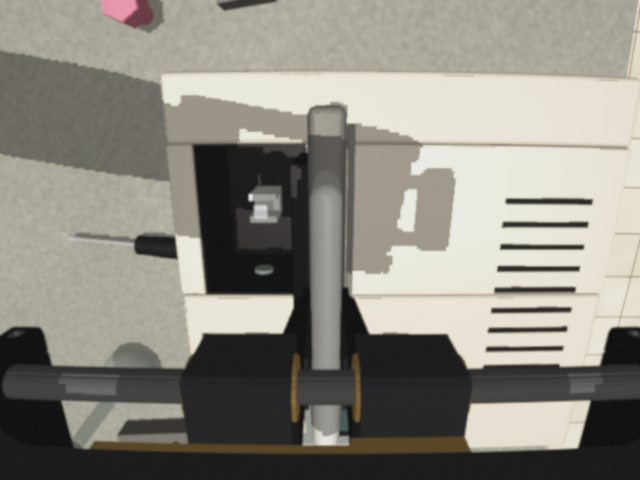

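View pics/s14.png

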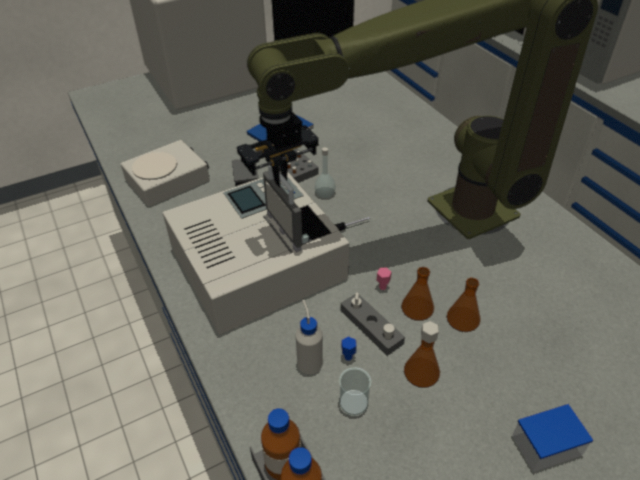

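View pics/t14.png

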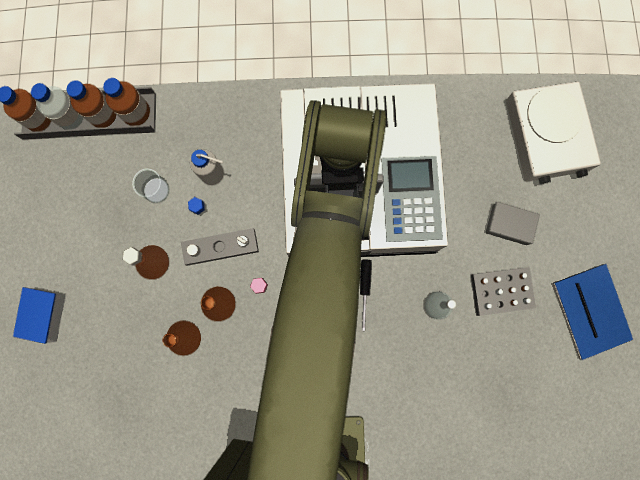

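```bash
python3 - <<'E'
from h import *
C,im,de=load("s14")
P=[]
for z in np.arange(.18,.27,.004):
  for y in np.arange(-.12,.0,.004):
    u,v=proj(C,[.6245,y,z])[0].round().astype(int)
    q=atdepth(C,u,v,de[v,u])
    if abs(q[0]-.62)<.03: P.append(q)
P=np.array(P); c=np.median(P,0)
for _ in range(4):
    A=np.c_[P[:,1:],np.ones(len(P))]; s=np.linalg.lstsq(A,P[:,0],rcond=None)[0]; r=P[:,0]-A@s; P=P[abs(r)<max(2*r.std(),.001)]
print(len(P),c,"dx/dz",s[1],"deg",np.degrees(np.arctan(s[1])),"dx/dy",s[0],"rms",r.std())
C,im,de=load("w14")
print(get_state()["dq"])
cv2.imwrite("pics/c15.png",cv2.resize(load("s14")[1][140:260,210:370],None,fx=5,fy=5,interpolation=cv2.INTER_CUBIC))
E
```

```text
588 [ 0.62338771 -0.06378612  0.22267934] dx/dz -0.0056667607266006614 deg -0.3246779978020068 dx/dy -0.009694627352964192 rms 0.0007328374785813973
[-0.0028498   0.00164974  0.00103126 -0.00017092 -0.00028378 -0.00096724]
```

View pics/c15.png

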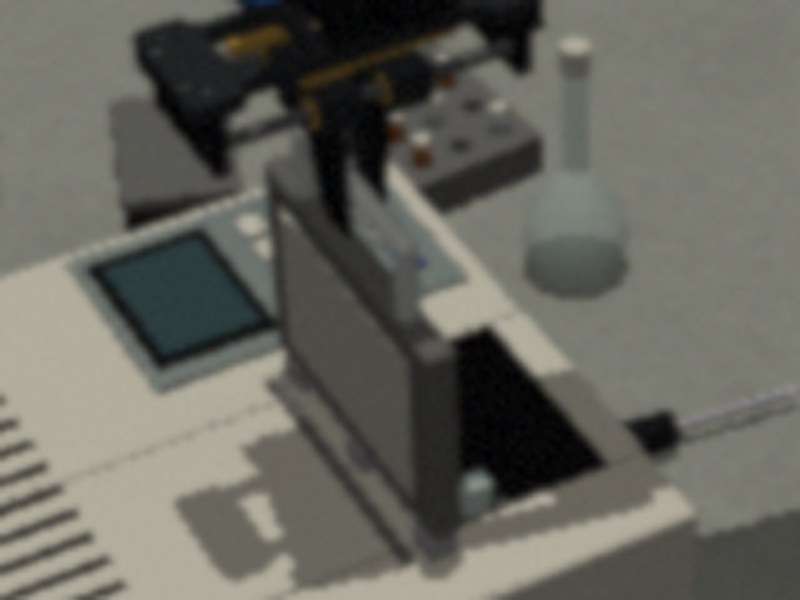

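```bash
python3 -m jog '[{"linear":[0,0,0],"turn":[0,0,0],"jaw":0.05},{"linear":[0,0,0],"turn":[0,0,0],"jaw":0.05},{"linear":[0,0,0],"turn":[0,0,0],"jaw":0.05},{"linear":[0,0,0],"turn":[0,0,0],"jaw":0.05},{"linear":[0,0,0],"turn":[0,0,0],"jaw":0.05},{"linear":[0,0,0],"turn":[0,0,0],"jaw":0.05}]' 20
python3 - <<'E'
from h import *
C,im,de=snap("scene","s15")
cv2.imwrite("pics/c16.png",cv2.resize(im[276:396,347:507],None,fx=5,fy=5,interpolation=cv2.INTER_CUBIC))
u,v=proj(C,[.4858,.4029,.172])[0]; print(u,v,atdepth(C,u,v,de[int(round(v)),int(round(u))]))
E
```

```text
clock: 17.75
ee_pos: [0.614, -0.055, 0.3211]
eef_rot: [-3.141, -0.001, 1.588]
force: [-1.3, 4.5, 1.5]
finger_gap: 0.124
429.53996825916613 327.92933142207204 [0.48458442 0.4016956  0.16984956]
```

View pics/c16.png

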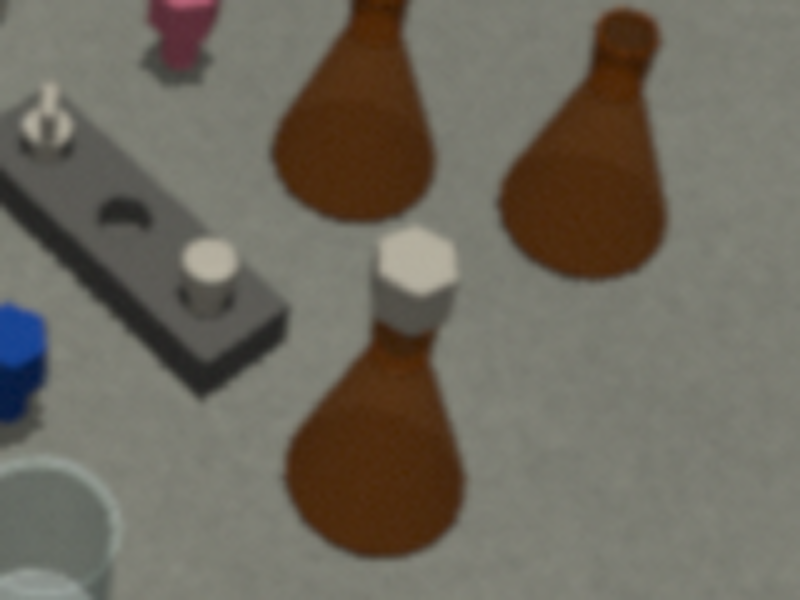

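The stopper is seated on the upright flask, which is where it started. The lid is still, upright and gripped, so I am handing in.

```bash
python3 -c "
from bench import finish_job
print(finish_job())"
```

```text
the job is handed in; nothing more can be done
None
```

The flask is stoppered and the lid is held upright; I handed the job in at about 18 s, and no verdict is reported.

- **Stopper:** I put the white hexagonal stopper from the stand's middle hole into the leftmost amber flask with the lid shut, pressed until 5–8 N of contact force, and let go. The wrist camera then put the head's top 171.6 mm above the bench, against 172 mm when fully home. Its axis was within about 1 mm of the rim centre. The flask had not visibly moved.
- **Lid:** I gripped the bar handle with 20 N and raised the lid along its arc in 5 moves. It is still gripped, at an opening of about 11.6 mm on the 12 mm bar. A plane fitted to the lid face puts it 0.3° from upright, and the TCP position gives about 0.5° short of the balance point. The arm was still.
- **Small disagreements:** The scene camera read the stopper head 2 mm lower than the wrist camera, within the stated calibration error. A sideways push of 3–4 N along the bar remained at the end. I saw no bystander move.

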